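# Seat the mirror plate on its three-ball base

## Task

Take the mirror plate (blue handle block, round mirror) by its handle, set it on the three-ball base with its mirror on the side of the single ball, and press it straight down until both yellow spring clips snap over its side rails and pull it fully home. Let go, and leave the amber filter plate where it is.

Things in the scene. Friction and masses are not known exactly. Their poses are not given: they have to be found in the camera images.
- mirror_grip (a point): Grip point of the loose 350 g mirror plate (110 mm x, 136 mm y over its steel side rails): centre line of its blue handle block, 24 mm under the top. Block 34 mm (x) by 22 mm (y: grasp across y), rising 64 mm from the plate's top. On the bench: this point 61.7 mm up, plate top 21.7 mm, block top 85.7 mm, side rails' tops 29 mm. z up; the mirror is on the block's -x side.
- mirror_face (a point): Centre of the mirror's face on the mirror plate (round, 37 mm, silver-blue, in a dark 42 mm cell that stands 17 to 25 mm to -x of the handle block's centre line). 25 mm to -x of mirror_grip and 10 mm below it; same axes.
- mount_home (a point): Where mirror_grip is, with the same axes (x on x, z up), once the plate is fully home on the base: 94.7 mm above the bench over the base's centre. Going down, the rails meet the clips' rollers about 18 mm above home; passing them takes about 10 N; from 8 mm above home they pull the plate down (10 N), centring it on the balls. Open the fingers to 40 to 70 mm to let go.
- mount: Three-ball base, black, fixed to the bench, 130 mm (x) by 180 mm (y), 12 mm thick; origin at the centre of its underside. 18 mm steel balls on posts 38 mm from the centre, tops 43 mm up: a single one to -x, a pair to +x. Vees under the plate catch them from 8 mm and 8 degrees off. Yellow sprung clips, 62 mm high, with steel rollers on the +y and -y sides (60 mm from centre to a roller's inside).
- filter_grip (a point): Same point on the look-alike filter plate, which has the same size but an orange handle block and a square amber filter in place of the mirror. To be left alone.
There are look-alikes about, which are no part of the job. Leave any turquoise look-alike of the part that bears mirror_grip alone.

How it is judged:
By the outcome, as a careful person would: the job done as asked, in the order asked, and still so for the second after the job is handed in, with the robot touching nothing.
It also fails if it takes over 34 s, if anything falls off the work surface, if the arm or the gripper's body presses on something with over 40 N, if the wrist force passes 120 N, or if a joint passes its speed limit or range.

## Robot

A 6-joint arm with a two-finger parallel gripper is mounted at the origin on a cart in front of the work surface, level with it; the furniture and walls round the work are solid. World frame = base frame: x ahead of the robot, y to its left, z up, the work surface at z = 0. Lengths are in m, angles in rad, forces in N, time in s.
With the tool pointing down it reaches from about 0.325 to 0.875 m from the base axis. Payload 4.4 kg.
Tool frame: the origin (TCP) lies at the very end of the fingers, on their centre line; the grasp point (between the pads) lies 19 mm behind it (ctrl.grip_point_offset is the distance from the TCP to the grasp point, in m); y points along the fingers, z is the direction in which the jaws open and shut, and the axes are right-handed (so a half turn about y gives the same grasp; the last joint's range is limited). The gripper opens to 85 mm and grips with 20 to 120 N. Pads are 22 mm wide; open, the fingers measure 114 mm over their backs; the gripper's body (76 mm by 85 mm) begins 54 mm behind the grasp point. The pads swing forward as they close: fully open they stand 13 mm farther back than shut.
Start: joints at [1.167, 0.207, 1.542, -0, 1.393, -0.15], TCP at [0.144, 0.557, 0.231] pointing down, gripper open.
Joint ranges: [-2.73, 2.73], [-0.86, 2.22], [0.23, 2.46], [-1.11, 4.25], [0.08, 2.63], [-2.82, 2.82]. Speed limits (rad/s): [2.79, 2.79, 3.14, 3.14, 3.14, 3.14].

## Interface

Orientations are given as a unit quaternion [x, y, z, w].
In Python, from station import monitor, vision, job, ctrl gives the robot as it stands.
- The arm moves only by the tool apply_moves, never from a script. Its argument "moves" is a list of rows, each an object of numbers: "tx", "ty", "tz": the shift along the tool's x, y, z in cm; "wx", "wy", "wz": the turn, a rotation vector about the tool's x, y, z in degrees; "claw": the gripper's target within -1 to 1 (fully open at 1, half-way at 0, shut at -1). In form: [{"tx": .., "ty": .., "tz": .., "wx": .., "wy": .., "wz": .., "claw": ..}, ...]. A call has 1 to 20 rows; each row shifts and turns the commanded pose from where the row before left it, along the tool's axes as they then stand; what a row does not reach is not made up. A row lasts 1/10 s, in which the tool goes at most 50 mm and 8.59 degrees, less where a joint would pass 70% of its speed; a pose out of reach is approached as far as the arm can. A call is refused whole if a number of a shift passes 5 or a number of a turn 8.59, either way. A call with a gripper value outside its range is refused whole. The fingers move at their own pace and stop on an object; "grip_force" is the grip in N (left out, the last holds). Time passes only in rows, so rows that do not move let the fingers close. It gives the time, the measured TCP pose, the force and the opening at its end, in the units of the state.
- monitor.read_state(): the state, without advancing time (a new reading comes with each control period).
- vision.grab_frame(name): name is "side" or "top"; returns a dict with "frame" (420x560x3 uint8, red, green, blue), "z_map" (420x560 float32, m along the optical axis (not along the pixel's ray), 0 where there is no reading), "fov_y" (degrees; the focal length in pixels is half the picture's height over the tangent of half this angle, whatever the lens; pixels are square), "cx", "cy" (the principal point, pixels), "position" and "attitude" of the camera in the world. Camera axes: x right, y down, z forward; pixel columns grow to the right and rows downward; lengths in m; the calibration is good to about 2 mm. A picture is of the moment at which its call begins.
- job.finish_job(): hands the job in, once; it reports no verdict.
The state is a dict: "t": time; "joints": joint angles; "qvel": joint speeds; "joint_torque": joint torques, N m; "eef_pos": TCP position; "tcp_rot": TCP orientation; "ft_force": force on the tool from outside, world axes, zero at the start; "wrist_torque": the same for the moment, N m; "width": finger opening in m.
Only numpy, scipy, OpenCV 4.12 (cv2) and the standard library are available. Lean on these libraries where they do the work, as an engineer would, in place of code of your own. Each camera call takes 0.05 s, during which the arm holds its last target.

## Working session

There is one attempt and no reset: what is moved stays moved. The work goes in short steps, Python scripts to look and compute and a tool call to move; the robot and the scene stay as the last step left them, time stands still between calls to the robot, and variables do not carry over. Pictures are saved under pics/ and viewed, and the job is handed in when it is done.

Besides the shell and the picture viewer there is one more tool, called as name(argument=value, ...), one argument or row to a line, values as JSON. apply_moves: Moves the arm, as the interface text tells. Its arguments: {"type":"object","properties":{"moves":{"type":"array","items":{"type":"object","properties":{"tx":{"type":"number"},"ty":{"type":"number"},"tz":{"type":"number"},"wx":{"type":"number"},"wy":{"type":"number"},"wz":{"type":"number"},"claw":{"type":"number"}}}},"grip_force":{"type":"number"}},"required":["moves"]}

```bash
mkdir -p pics; ls
cat > h.py <<'E'
import numpy as np,cv2
from scipy.spatial.transform import Rotation as R
from station import monitor,vision,job,ctrl
def grab(n,save=None):
    d=vision.grab_frame(n)
    if save:
        cv2.imwrite(f'pics/{save}.png',d['frame'][:,:,::-1]); np.savez(f'/tmp/{save}.npz',**{k:np.array(v) for k,v in d.items()})
    return d
def load(s): 
    z=np.load(f'/tmp/{s}.npz'); return {k:z[k] for k in z}
def foc(d): return d['frame'].shape[0]/2/np.tan(np.radians(float(d['fov_y']))/2)
def Rm(d):
    a=np.array(d['attitude']); return R.from_quat(a).as_matrix() if a.size==4 else a
def ray(d,u,v):
    f=foc(d); r=np.stack([(np.asarray(u)-d['cx'])/f,(np.asarray(v)-d['cy'])/f,np.ones_like(np.asarray(u,float))],-1)
    return r@Rm(d).T
def plane(d,u,v,z):
    r=ray(d,u,v); p=np.array(d['position']); return p+r*((z-p[2])/r[...,2])[...,None]
def cloud(d):
    h,w=d['z_map'].shape; U,V=np.meshgrid(np.arange(w),np.arange(h))
    return np.array(d['position'])+ray(d,U,V)*d['z_map'][...,None]
E
python3 - <<'E'
from h import *
for n in ('side','top'):
    d=grab(n,n+'0'); print(n,d['fov_y'],d['cx'],d['cy'],d['position'],d['attitude'])
s=monitor.read_state(); print(s); print(ctrl.grip_point_offset)
E
```

```text
pics
side 57.77726272155623 269.10118116950684 207.12414491523433 [ 0.00701112 -0.94849174  0.90496803] [ 0.85651589 -0.19002848  0.09020566 -0.4713095 ]
top 57.40193065614485 275.48739812418376 217.00422783202242 [0.27377868 0.2238947  1.59303724] [-0.70322205  0.70623542 -0.06322326  0.05208732]
{'t': 0.1, 'joints': array([ 1.16750806e+00,  2.07374287e-01,  1.54285441e+00, -2.59469880e-06,
        1.39350413e+00, -1.50470077e-01]), 'qvel': array([ 0.00172849, -0.0025374 , -0.00390581,  0.00071847, -0.00110893,
       -0.00134145]), 'joint_torque': array([-3.46070610e-04, -3.84094584e+01, -2.92548358e+01, -1.96793676e-04,
        4.82673815e-03, -1.75365847e-05]), 'eef_pos': array([0.14354203, 0.5560669 , 0.23019891]), 'tcp_rot': array([ 0.70219249, -0.08935262,  0.08894069, -0.70073631]), 'ft_force': array([-0.46915496,  0.57834258,  0.6895438 ]), 'wrist_torque': array([ 0.07637905, -0.00850483,  0.03842431]), 'width': 0.08581775877246638}
0.0187
```

View pics/side0.png

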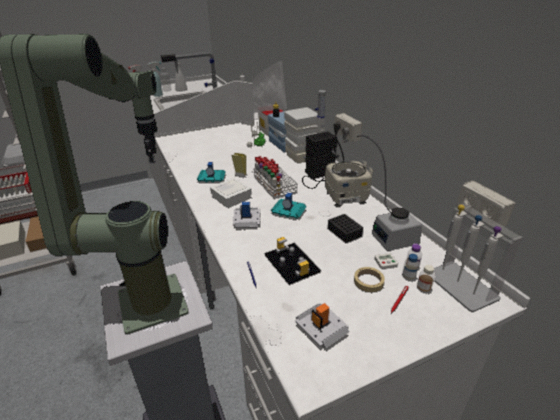

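View pics/top0.png

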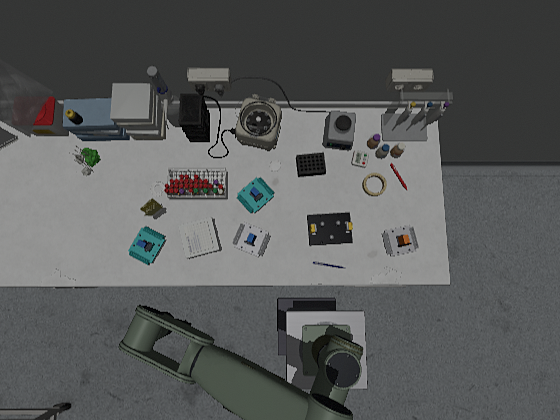

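The side view shows the grey plate with the blue block at about (246,214), the base at (292,262) and the orange-handled filter plate at (322,322). In the top view these sit at (251,239), (330,228) and (402,240). There are two turquoise decoys. Next I'll zoom in.

Run:
```python
from h import *
t=load('top0');s=load('side0')
def crop(d,u,v,w,h,k): return cv2.resize(d['frame'][v:v+h,u:u+w,::-1],None,fx=k,fy=k,interpolation=cv2.INTER_CUBIC)
a=crop(t,220,200,140,60,5.5); b=crop(s,215,190,115,95,5); 
cv2.imwrite('pics/ct0.png',a);cv2.imwrite('pics/cs0.png',b)
for n,d in (('top',t),('side',s)):
    hsv=cv2.cvtColor(d['frame'],cv2.COLOR_RGB2HSV)
    C=cloud(d)
    for name,lo,hi in (('blue',(100,120,50),(125,255,255)),('yellow',(18,120,100),(32,255,255)),('orange',(5,150,90),(16,255,255))):
        m=cv2.inRange(hsv,lo,hi)
        k,l,st,ce=cv2.connectedComponentsWithStats(m)
        for i in range(1,k):
            if st[i,4]>=12:
                P=C[l==i]; z=P[:,2]; q=P[z>z.max()-.012]
                print(n,name,ce[i].round(1),st[i].tolist(),'top z',z.max().round(3),'xy of top',q.mean(0).round(3), 'med',np.median(P,0).round(3))
```

```text
top blue [429.7 103.8] [428, 102, 4, 4, 12] top z 0.29 xy of top [ 0.908 -0.365  0.283] med [ 0.908 -0.365  0.282]
top blue [385.5 147.4] [383, 145, 6, 6, 31] top z 0.093 xy of top [ 0.811 -0.256  0.087] med [ 0.812 -0.256  0.087]
top blue [254.4 191.1] [250, 187, 9, 10, 48] top z 0.092 xy of top [0.627 0.284 0.085] med [0.628 0.283 0.084]
top blue [250.1 237.8] [247, 234, 7, 9, 45] top z 0.091 xy of top [0.439 0.3   0.085] med [0.439 0.3   0.085]
top blue [141.  243.3] [137, 240, 9, 8, 50] top z 0.093 xy of top [0.418 0.727 0.085] med [0.42  0.729 0.083]
top yellow [413.1 103.5] [411, 102, 5, 4, 15] top z 1.593 xy of top [0.274 0.224 1.593] med [ 0.912 -0.304  0.282]
top yellow [ 69. 113.] [65, 110, 8, 7, 34] top z 0.25 xy of top [0.894 0.969 0.247] med [0.891 0.968 0.235]
top yellow [349.9 225.4] [348, 222, 5, 8, 27] top z 0.064 xy of top [ 0.49  -0.102  0.059] med [ 0.492 -0.103  0.059]
top yellow [312.6 227.9] [311, 224, 4, 8, 28] top z 0.066 xy of top [0.481 0.049 0.06 ] med [0.481 0.048 0.059]
top orange [405.7 238.9] [403, 235, 7, 9, 43] top z 0.091 xy of top [ 0.432 -0.318  0
[... 613 characters left out ...]
 [460.9 206.3] [458, 205, 6, 4, 17] top z 0.284 xy of top [ 0.907 -0.305  0.281] med [ 0.907 -0.306  0.281]
side yellow [280.2 238.8] [277, 237, 8, 5, 19] top z 0.062 xy of top [0.48  0.052 0.058] med [0.478 0.054 0.059]
side yellow [303.7 263.1] [299, 260, 10, 7, 37] top z 0.905 xy of top [ 0.007 -0.948  0.905] med [ 0.49  -0.104  0.059]
side orange [322.2 308.8] [316, 304, 13, 12, 89] top z 0.087 xy of top [ 0.432 -0.32   0.084] med [ 0.433 -0.32   0.084]
side orange [316.5 318.4] [313, 314, 6, 10, 16] top z 0.069 xy of top [ 0.41  -0.325  0.064] med [ 0.411 -0.328  0.063]
side orange [325.2 319.1] [324, 316, 4, 6, 12] top z 0.056 xy of top [ 0.437 -0.328  0.051] med [ 0.438 -0.329  0.044]
```

View pics/ct0.png

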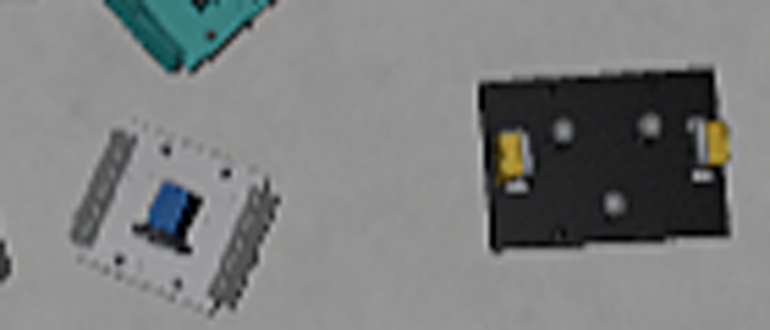

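View pics/cs0.png

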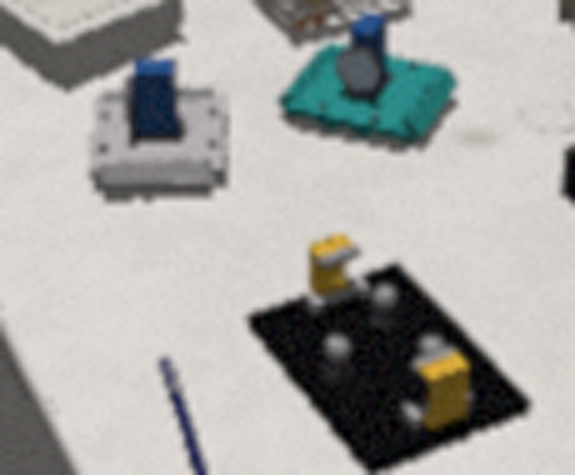

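The mirror cell is on the lower (world −x) side of the block, at crop (165,235). The single ball is at crop (613,205), also on −x. Next I'll measure precise poses.

```bash
cat > meas.py <<'E'
from h import *
def rect(P):
    return cv2.minAreaRect((P[:,:2]*1000).astype(np.float32))
for n in ('top0','side0'):
    d=load(n); C=cloud(d); hsv=cv2.cvtColor(d['frame'],cv2.COLOR_RGB2HSV)
    print(n)
    # bench check
    m=(abs(C[...,0]-.5)<.12)&(abs(C[...,1]-.15)<.03); print(' bench z',np.median(C[m][:,2]).round(4), C[m][:,2].std().round(4))
    # mirror plate by depth
    r=np.hypot(C[...,0]-.437,C[...,1]-.299)
    pl=(r<.1)&(C[...,2]>.012)&(C[...,2]<.036)
    print(' plate rect',rect(C[pl]),' n',pl.sum(),'z pct',np.percentile(C[pl][:,2],[10,50,90]).round(4))
    bl=(r<.045)&(C[...,2]>.076)&(C[...,2]<.1); print(' blocktop rect',rect(C[bl]),C[bl].mean(0).round(4),bl.sum())
    # base outline black
    m=((hsv[...,2]<70)&(abs(C[...,0]-.485)<.1)&(abs(C[...,1]+.027)<.125)&(abs(C[...,2]-.012)<.008)).astype(np.uint8)
    k,l,st,ce=cv2.connectedComponentsWithStats(m); i=1+st[1:,4].argmax()
    vs,us=np.where(l==i); P=plane(d,us.astype(float),vs.astype(float),.012); print(' base rect',rect(P),'z',np.median(C[l==i][:,2]).round(4))
    # balls
    b=(abs(C[...,0]-.485)<.055)&(abs(C[...,1]+.027)<.05)&(C[...,2]>.030)&(C[...,2]<.06)
    k,l,st,ce=cv2.connectedComponentsWithStats(b.astype(np.uint8))
    for i in range(1,k):
        if st[i,4]>3: print('  ball?',ce[i].round(2),st[i,4],C[l==i].mean(0).round(4),C[l==i][:,2].max().round(4), 'plane.040',plane(d,ce[i][0],ce[i][1],.040).round(4))
E
python3 meas.py
```

```text
top0
 bench z -0.0013 0.0037
 plate rect ((439.8045959472656, 300.08544921875), (134.71713256835938, 110.35670471191406), 67.28083801269531)  n 749 z pct [0.0161 0.0208 0.0264]
 blocktop rect ((439.1053466796875, 300.2415466308594), (21.975555419921875, 35.38275909423828), 63.338829040527344) [0.4387 0.3    0.0845] 50
 base rect ((485.2593994140625, -25.531234741210938), (127.16908264160156, 179.39381408691406), 3.5725598335266113) z 0.011
  ball? [337.53 222.87] 15 [ 0.5046 -0.0562  0.0386] 0.0448 plane.040 [ 0.5044 -0.0559  0.04  ]
  ball? [321.88 223.69] 16 [0.5015 0.0083 0.0381] 0.0435 plane.040 [0.5012 0.0086 0.04  ]
  ball? [331.2 237.2] 15 [ 0.4457 -0.0286  0.0371] 0.0439 plane.040 [ 0.4454 -0.0281  0.04  ]
side0
 bench z -0.0018 0.0019
 plate rect ((438.01080322265625, 293.2878723144531), (130.919189453125, 106.8846664428711), 67.31138610839844)  n 411 z pct [0.0163 0.0202 0.0258]
 blocktop rect ((440.9393615722656, 297.41839599609375), (23.81502914428711, 32.12574005126953), 57.82823944091797) [0.44   0.2956 0.0827] 36
 base rect ((481.9038391113281, -32.62158203125), (128.6934051513672, 182.54086303710938), 3.670956611633301) z 0.0105
  ball? [291.71 249.  ] 17 [0.502  0.0044 0.037 ] 0.0427 plane.040 [0.5003 0.0011 0.04  ]
  ball? [282.5  259.56] 18 [ 0.4473 -0.0325  0.0363] 0.0427 plane.040 [ 0.4454 -0.0364  0.04  ]
  ball? [300.93 259.14] 14 [ 0.5049 -0.0602  0.038 ] 0.042 plane.040 [ 0.5037 -0.0623  0.04  ]
```

```bash
cat > plan.py <<'E'
from h import *
def target(yaw,cur=None):
    # tool y down, tool z along (+/-) plate y
    y=np.array([0,0,-1.]); z=np.array([-np.sin(yaw),np.cos(yaw),0])
    best=None
    for s in(1,-1):
        M=np.stack([np.cross(y,s*z),y,s*z],1)
        a=(R.from_matrix(cur).inv()*R.from_matrix(M)).magnitude() if cur is not None else 0
        if best is None or a<best[0]: best=(a,M)
    return best[1]
def go(p,yaw_deg):
    s=monitor.read_state(); M=R.from_quat(s['tcp_rot']).as_matrix(); T=target(np.radians(yaw_deg),M)
    w=np.degrees((R.from_matrix(M).inv()*R.from_matrix(T)).as_rotvec())
    dp=np.array(p)-s['eef_pos']
    print('t',s['t'],'pos',s['eef_pos'].round(4),'F',s['ft_force'].round(2),'width',s['width'].round(4),'j',s['joints'].round(3))
    print('axes\n',M.round(3)); print(' shift tool now cm',(M.T@dp*100).round(2),' in target frame cm',(T.T@dp*100).round(2),'rotvec',w.round(2))
E
python3 -c "
from plan import *
go([.439,.299,.14],-22.7)"
```

```text
Traceback (most recent call last):
  File "plan.py", line 15, in go
    print('t',s['t'],'pos',s['eef_pos'].round(4),'F',s['ft_force'].round(2),'width',s['width'].round(4),'j',s['joints'].round(3))
                                                                                    ^^^^^^^^^^^^^^^^
AttributeError: 'float' object has no attribute 'round'
```

```bash
sed -i "s/s\['width'\].round(4)/round(s['width'],4)/" plan.py
python3 -c "
from plan import *
go([.439,.299,.14],-22.7)"
```

```text
t 0.1 pos [0.1435 0.5561 0.2302] F [-0.47  0.58  0.69] width 0.0858 j [ 1.168  0.207  1.543 -0.     1.394 -0.15 ]
axes
 [[ 0.968 -0.001  0.25 ]
 [-0.25  -0.002  0.968]
 [-0.    -1.    -0.002]]
 shift tool now cm [ 35.04   9.05 -17.48]  in target frame cm [ 37.18   9.02 -12.31] rotvec [ 0.12  8.21 -0.01]
```

apply_moves(
  moves=[
    {"tx": 2.5, "tz": -1.25, "ty": 0},
    {"tx": 2.5, "tz": -1.25, "ty": 0},
    {"tx": 2.5, "tz": -1.25, "ty": 0.5},
    {"tx": 2.5, "tz": -1.25, "ty": 0.5},
    {"tx": 2.5, "tz": -1.25, "ty": 0.7},
    {"tx": 2.5, "tz": -1.25, "ty": 0.7},
    {"tx": 2.5, "tz": -1.25, "ty": 0.7},
    {"tx": 2.5, "tz": -1.25, "ty": 0.7},
    {"tx": 2.5, "tz": -1.25, "ty": 0.7},
    {"tx": 2.5, "tz": -1.25, "ty": 0.7},
    {"tx": 2.5, "tz": -1.25, "ty": 0.7},
    {"tx": 2.5, "tz": -1.25, "ty": 0.7},
    {"tx": 2.5, "tz": -1.25, "ty": 0.7},
    {"tx": 2.5, "tz": -1.25, "ty": 0.7},
    {"wy": 4.1},
    {"wy": 4.1},
    {},
  ],
)

```text
invalid input
```

```bash
python3 -c "
from plan import *
go([.439,.299,.043],-22.7)
grab('side','side1');grab('top','top1')"
```

```text
t 0.1 pos [0.1435 0.5561 0.2302] F [-0.47  0.58  0.69] width 0.0858 j [ 1.168  0.207  1.543 -0.     1.394 -0.15 ]
axes
 [[ 0.968 -0.001  0.25 ]
 [-0.25  -0.002  0.968]
 [-0.    -1.    -0.002]]
 shift tool now cm [ 35.04  18.75 -17.46]  in target frame cm [ 37.18  18.72 -12.31] rotvec [ 0.12  8.21 -0.01]
```

```bash
python3 -c "
from h import *
a=load('side1')['frame'][150:260,190:320,::-1];b=load('top1')['frame'][190:290,200:330,::-1]
cv2.imwrite('pics/c1.png',np.vstack([cv2.resize(a,(650,300*550//300*1//2*1)) if 0 else cv2.resize(a[:100],(390,300),interpolation=2),cv2.resize(b,(390,300),interpolation=2)]))"
```

```text
(no output)
```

View pics/c1.png

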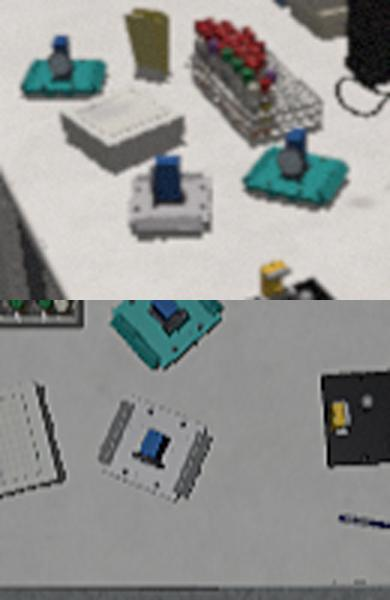

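The call was refused, probably because rows need all their keys. I'll send full rows.

apply_moves(
  moves=[
    {"tx": 2.5, "ty": 0, "tz": -1.25, "wx": 0, "wy": 0, "wz": 0, "claw": 1},
    {"tx": 2.5, "ty": 0, "tz": -1.25, "wx": 0, "wy": 0, "wz": 0, "claw": 1},
    {"tx": 2.5, "ty": 0.5, "tz": -1.25, "wx": 0, "wy": 0, "wz": 0, "claw": 1},
    {"tx": 2.5, "ty": 0.5, "tz": -1.25, "wx": 0, "wy": 0, "wz": 0, "claw": 1},
    {"tx": 2.5, "ty": 0.7, "tz": -1.25, "wx": 0, "wy": 0, "wz": 0, "claw": 1},
    {"tx": 2.5, "ty": 0.7, "tz": -1.25, "wx": 0, "wy": 0, "wz": 0, "claw": 1},
    {"tx": 2.5, "ty": 0.7, "tz": -1.25, "wx": 0, "wy": 0, "wz": 0, "claw": 1},
    {"tx": 2.5, "ty": 0.7, "tz": -1.25, "wx": 0, "wy": 0, "wz": 0, "claw": 1},
    {"tx": 2.5, "ty": 0.7, "tz": -1.25, "wx": 0, "wy": 0, "wz": 0, "claw": 1},
    {"tx": 2.5, "ty": 0.7, "tz": -1.25, "wx": 0, "wy": 0, "wz": 0, "claw": 1},
    {"tx": 2.5, "ty": 0.7, "tz": -1.25, "wx": 0, "wy": 0, "wz": 0, "claw": 1},
    {"tx": 2.5, "ty": 0.7, "tz": -1.25, "wx": 0, "wy": 0, "wz": 0, "claw": 1},
    {"tx": 2.5, "ty": 0.7, "tz": -1.25, "wx": 0, "wy": 0, "wz": 0, "claw": 1},
    {"tx": 2.5, "ty": 0.7, "tz": -1.25, "wx": 0, "wy": 0, "wz": 0, "claw": 1},
    {"tx": 0, "ty": 0, "tz": 0, "wx": 0, "wy": 4.1, "wz": 0, "claw": 1},
    {"tx": 0, "ty": 0, "tz": 0, "wx": 0, "wy": 4.1, "wz": 0, "claw": 1},
    {"tx": 0, "ty": 0, "tz": 0, "wx": 0, "wy": 0, "wz": 0, "claw": 1},
  ],
)

```text
t: 1.9
eef_pos: [0.439, 0.2994, 0.1509]
tcp_rot: [0.693, -0.139, 0.139, -0.693]
ft_force: [-0.2, -0.2, -0.3]
width: 0.0852
```

```bash
python3 -c "
from plan import *
go([.439,.299,.043],-22.7)
grab('side','side1');grab('top','top1')
a=load('side1')['frame'][150:250,190:320,::-1];b=load('top1')['frame'][190:290,200:330,::-1]
cv2.imwrite('pics/c1.png',np.vstack([cv2.resize(a,(390,300),interpolation=2),cv2.resize(b,(390,300),interpolation=2)]))"
```

```text
t 1.9 pos [0.439  0.2994 0.1509] F [-0.21 -0.15 -0.27] width 0.0852 j [ 0.436  0.197  1.73   0.     1.216 -0.739]
axes
 [[ 0.922 -0.001  0.386]
 [-0.386 -0.     0.922]
 [-0.    -1.    -0.   ]]
 shift tool now cm [ 0.02 10.79 -0.03]  in target frame cm [ 0.02 10.79 -0.03] rotvec [ 0.03 -0.02 -0.03]
```

View pics/c1.png

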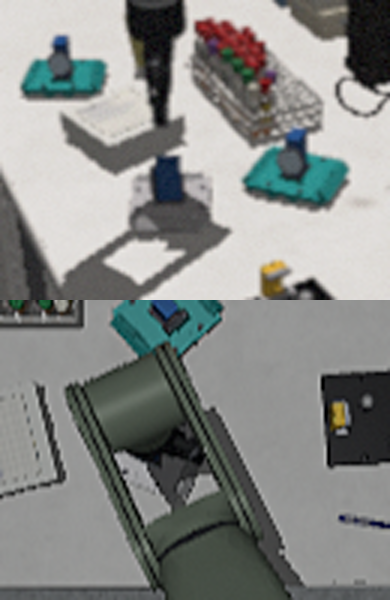

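The tool is centred above the block and aligned with it. Descending now.

apply_moves(
  grip_force=60,
  moves=[
    {"tx": 0, "ty": 1.5, "tz": 0, "wx": 0, "wy": 0, "wz": 0, "claw": 1},
    {"tx": 0, "ty": 1.5, "tz": 0, "wx": 0, "wy": 0, "wz": 0, "claw": 1},
    {"tx": 0, "ty": 1.5, "tz": 0, "wx": 0, "wy": 0, "wz": 0, "claw": 1},
    {"tx": 0, "ty": 1.5, "tz": 0, "wx": 0, "wy": 0, "wz": 0, "claw": 1},
    {"tx": 0, "ty": 1.5, "tz": 0, "wx": 0, "wy": 0, "wz": 0, "claw": 1},
    {"tx": 0, "ty": 1.5, "tz": 0, "wx": 0, "wy": 0, "wz": 0, "claw": 1},
    {"tx": 0, "ty": 1.0, "tz": 0, "wx": 0, "wy": 0, "wz": 0, "claw": 1},
    {"tx": 0, "ty": 0.8, "tz": 0, "wx": 0, "wy": 0, "wz": 0, "claw": 1},
    {"tx": 0, "ty": 0, "tz": 0, "wx": 0, "wy": 0, "wz": 0, "claw": 1},
  ],
)

```text
t: 2.9
eef_pos: [0.438, 0.2995, 0.0423]
tcp_rot: [0.694, -0.139, 0.138, -0.693]
ft_force: [0.1, -0.1, 0.8]
width: 0.0856
```

```bash
python3 -c "
from plan import *
go([.439,.299,.043],-22.7)
grab('side','side2')
a=load('side2')['frame'][150:250,190:320,::-1]
cv2.imwrite('pics/c2.png',cv2.resize(a,(780,600),interpolation=2))"
```

```text
t 2.9 pos [0.438  0.2995 0.0423] F [ 0.05 -0.06  0.8 ] width 0.0856 j [ 0.436  0.352  1.796 -0.     0.996 -0.739]
axes
 [[ 0.923 -0.002  0.385]
 [-0.385 -0.001  0.923]
 [-0.001 -1.    -0.002]]
 shift tool now cm [ 0.11 -0.07 -0.01]  in target frame cm [ 0.11 -0.07 -0.01] rotvec [ 0.1   0.05 -0.08]
```

View pics/c2.png

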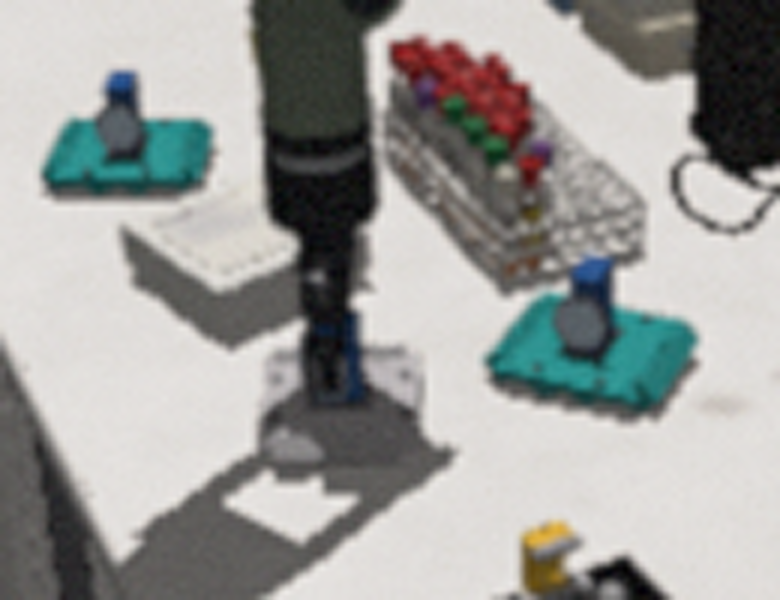

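The fingers straddle the block at crop (335,350). Nothing is touching. Closing.

apply_moves(
  grip_force=60,
  moves=[
    {"tx": 0.1, "ty": -0.05, "tz": 0, "wx": 0, "wy": 0, "wz": 0, "claw": -1},
    {"tx": 0, "ty": 0, "tz": 0, "wx": 0, "wy": 0, "wz": 0, "claw": -1},
    {"tx": 0, "ty": 0, "tz": 0, "wx": 0, "wy": 0, "wz": 0, "claw": -1},
    {"tx": 0, "ty": 0, "tz": 0, "wx": 0, "wy": 0, "wz": 0, "claw": -1},
    {"tx": 0, "ty": 0, "tz": 0, "wx": 0, "wy": 0, "wz": 0, "claw": -1},
    {"tx": 0, "ty": 0, "tz": 0, "wx": 0, "wy": 0, "wz": 0, "claw": -1},
    {"tx": 0, "ty": 0, "tz": 0, "wx": 0, "wy": 0, "wz": 0, "claw": -1},
    {"tx": 0, "ty": 0, "tz": 0, "wx": 0, "wy": 0, "wz": 0, "claw": -1},
  ],
)

```text
t: 3.75
eef_pos: [0.4405, 0.2998, 0.0444]
tcp_rot: [-0.693, 0.139, -0.139, 0.694]
ft_force: [0.9, 1.6, 4.2]
width: 0.0213
```

```bash
python3 -c "
from plan import *
go([.439,.299,.043],-22.7)
grab('side','side3')
a=load('side3')['frame'][150:250,190:320,::-1]
cv2.imwrite('pics/c3.png',cv2.resize(a,(780,600),interpolation=2))"
```

```text
t 3.75 pos [0.4405 0.2998 0.0444] F [0.85 1.62 4.18] width 0.0213 j [ 0.435  0.351  1.792  0.     0.997 -0.74 ]
axes
 [[ 0.923  0.001  0.386]
 [-0.386  0.001  0.923]
 [ 0.001 -1.     0.001]]
 shift tool now cm [-0.11  0.14 -0.13]  in target frame cm [-0.11  0.14 -0.13] rotvec [-0.08  0.01  0.05]
```

View pics/c3.png

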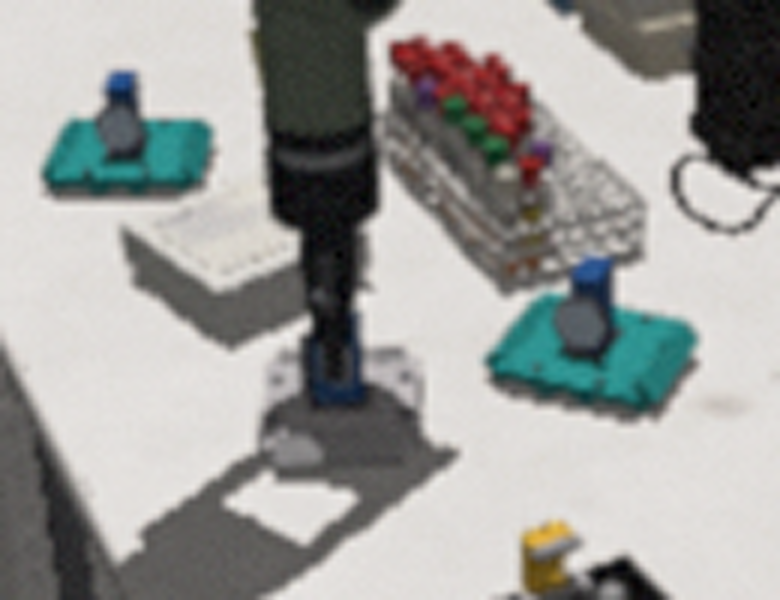

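The grip is centred and the measured width is 21.3 mm, against a nominal 22. Lifting, turning and carrying to above the base.

apply_moves(
  moves=[
    {"tx": 0, "ty": -0.5, "tz": 0, "wx": 0, "wy": 0, "wz": 0, "claw": -1},
    {"tx": 0, "ty": -1, "tz": 0, "wx": 0, "wy": 0, "wz": 0, "claw": -1},
    {"tx": 0, "ty": -1.5, "tz": 0, "wx": 0, "wy": 0, "wz": 0, "claw": -1},
    {"tx": 0, "ty": -1.5, "tz": 0, "wx": 0, "wy": 0, "wz": 0, "claw": -1},
    {"tx": 0, "ty": -1.5, "tz": 0, "wx": 0, "wy": 0, "wz": 0, "claw": -1},
    {"tx": 0, "ty": -1.5, "tz": 0, "wx": 0, "wy": 0, "wz": 0, "claw": -1},
    {"tx": 0, "ty": -1.5, "tz": 0, "wx": 0, "wy": 0, "wz": 0, "claw": -1},
    {"tx": 0, "ty": -1.5, "tz": 0, "wx": 0, "wy": 0, "wz": 0, "claw": -1},
    {"tx": 0, "ty": -1, "tz": 0, "wx": 0, "wy": -3, "wz": 0, "claw": -1},
    {"tx": 0, "ty": -0.5, "tz": 0, "wx": 0, "wy": -5, "wz": 0, "claw": -1},
    {"tx": 0, "ty": 0, "tz": 0, "wx": 0, "wy": -5, "wz": 0, "claw": -1},
    {"tx": 0, "ty": 0, "tz": 0, "wx": 0, "wy": -5, "wz": 0, "claw": -1},
    {"tx": 0, "ty": 0, "tz": 0, "wx": 0, "wy": -5, "wz": 0, "claw": -1},
    {"tx": 0, "ty": 0, "tz": 0, "wx": 0, "wy": -3.3, "wz": 0, "claw": -1},
    {"tx": 0, "ty": 0, "tz": 0, "wx": 0, "wy": 0, "wz": 0, "claw": -1},
  ],
)

```text
t: 5.3
eef_pos: [0.4388, 0.2987, 0.163]
tcp_rot: [0.707, 0.021, -0.023, -0.706]
ft_force: [0.3, -0.5, -4.8]
width: 0.0214
```

apply_moves(
  moves=[
    {"tx": 0.1, "ty": 0, "tz": -1, "wx": 0, "wy": 0, "wz": 0, "claw": -1},
    {"tx": 0.15, "ty": 0, "tz": -2, "wx": 0, "wy": 0, "wz": 0, "claw": -1},
    {"tx": 0.2, "ty": 0, "tz": -2.7, "wx": 0, "wy": 0, "wz": 0, "claw": -1},
    {"tx": 0.2, "ty": 0, "tz": -2.7, "wx": 0, "wy": 0, "wz": 0, "claw": -1},
    {"tx": 0.2, "ty": 0, "tz": -2.7, "wx": 0, "wy": 0, "wz": 0, "claw": -1},
    {"tx": 0.2, "ty": 0, "tz": -2.7, "wx": 0, "wy": 0, "wz": 0, "claw": -1},
    {"tx": 0.2, "ty": 0, "tz": -2.7, "wx": 0, "wy": 0, "wz": 0, "claw": -1},
    {"tx": 0.2, "ty": 0, "tz": -2.7, "wx": 0, "wy": 0, "wz": 0, "claw": -1},
    {"tx": 0.2, "ty": 0, "tz": -2.7, "wx": 0, "wy": 0, "wz": 0, "claw": -1},
    {"tx": 0.2, "ty": 0, "tz": -2.7, "wx": 0, "wy": 0, "wz": 0, "claw": -1},
    {"tx": 0.2, "ty": 0, "tz": -2.7, "wx": 0, "wy": 0, "wz": 0, "claw": -1},
    {"tx": 0.2, "ty": 0, "tz": -2.4, "wx": 0, "wy": 0, "wz": 0, "claw": -1},
    {"tx": 0.15, "ty": 0, "tz": -2, "wx": 0, "wy": 0, "wz": 0, "claw": -1},
    {"tx": 0.1, "ty": 0, "tz": -1.1, "wx": 0, "wy": 0, "wz": 0, "claw": -1},
    {"tx": 0, "ty": 0, "tz": 0, "wx": 0, "wy": 0, "wz": 0, "claw": -1},
    {"tx": 0, "ty": 0, "tz": 0, "wx": 0, "wy": 0, "wz": 0, "claw": -1},
  ],
)

```text
t: 6.9
eef_pos: [0.485, -0.0261, 0.1636]
tcp_rot: [-0.706, -0.022, 0.022, 0.707]
ft_force: [0.1, 0.3, -3.9]
width: 0.0213
```

```bash
python3 -c "
from plan import *
go([.485,-.027,.12],3.6)
grab('side','side4');grab('top','top4')
a=load('side4')['frame'][180:290,220:350,::-1];b=load('top4')['frame'][180:280,270:400,::-1]
cv2.imwrite('pics/c4.png',np.vstack([cv2.resize(a[:100],(390,300),interpolation=2),cv2.resize(b,(390,300),interpolation=2)]))"
```

```text
t 6.9 pos [ 0.485  -0.0261  0.1636] F [ 0.14  0.28 -3.87] width 0.0213 j [-2.330e-01  8.600e-02  1.827e+00  1.000e-03  1.229e+00 -1.866e+00]
axes
 [[ 0.998 -0.001 -0.062]
 [ 0.062  0.001  0.998]
 [-0.001 -1.     0.001]]
 shift tool now cm [-0.01  4.36 -0.1 ]  in target frame cm [-0.01  4.36 -0.09] rotvec [-0.05 -0.03 -0.04]
```

View pics/c4.png

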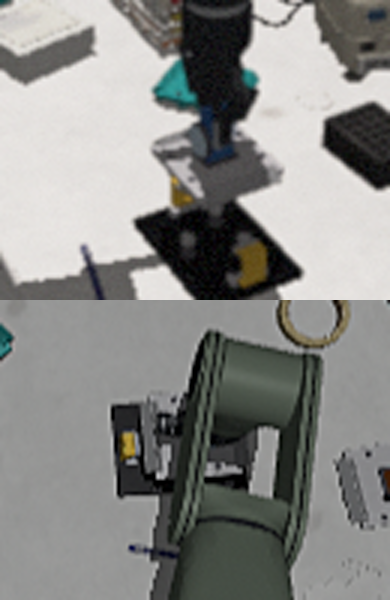

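The mirror cell faces the single-ball (−x) side at crop (200,138), and the plate is level above the base. I'll check the in-hand plate with depth, then go down.

```bash
python3 -c "
from h import *
d=load('side4');C=cloud(d)
m=(abs(C[...,0]-.485)<.1)&(abs(C[...,1]+.03)<.1)&(C[...,2]>.125)&(C[...,2]<.155)
k,l,st,ce=cv2.connectedComponentsWithStats(m.astype(np.uint8));i=1+st[1:,4].argmax()
P=C[l==i];print(cv2.minAreaRect((P[:,:2]*1000).astype(np.float32)),np.percentile(P[:,2],[5,50,95]))
A=np.c_[P[:,:2],np.ones(len(P))];print('tilt deg',np.degrees(np.linalg.lstsq(A,P[:,2],rcond=None)[0][:2]))
"
```

```text
((485.38385009765625, -31.783218383789062), (111.82856750488281, 129.80453491210938), 3.9929678440093994) [0.1338721  0.1397106  0.14618884]
tilt deg [0.6904885  1.04965066]
```

apply_moves(
  moves=[
    {"tx": 0, "ty": 0.6, "tz": 0, "wx": 0, "wy": 0, "wz": 0, "claw": -1},
    {"tx": 0, "ty": 1, "tz": 0, "wx": 0, "wy": 0, "wz": 0, "claw": -1},
    {"tx": 0, "ty": 1, "tz": 0, "wx": 0, "wy": 0, "wz": 0, "claw": -1},
    {"tx": 0, "ty": 1, "tz": 0, "wx": 0, "wy": 0, "wz": 0, "claw": -1},
    {"tx": 0, "ty": 1, "tz": 0, "wx": 0, "wy": 0, "wz": 0, "claw": -1},
    {"tx": 0, "ty": 0.8, "tz": 0, "wx": 0, "wy": 0, "wz": 0, "claw": -1},
    {"tx": 0, "ty": 0.4, "tz": 0, "wx": 0, "wy": 0, "wz": 0, "claw": -1},
    {"tx": 0, "ty": 0, "tz": 0, "wx": 0, "wy": 0, "wz": 0, "claw": -1},
  ],
)

```text
t: 7.8
eef_pos: [0.4849, -0.0263, 0.1049]
tcp_rot: [-0.707, -0.022, 0.023, 0.707]
ft_force: [0.1, 0.2, -4.7]
width: 0.0214
```

```bash
python3 -c "
from plan import *
go([.485,-.0265,.0765],3.6)
grab('side','side5')
a=load('side5')['frame'][195:295,230:360,::-1]
cv2.imwrite('pics/c5.png',cv2.resize(a,(780,600),interpolation=2))"
```

```text
t 7.8 pos [ 0.4849 -0.0263  0.1049] F [ 0.05  0.16 -4.7 ] width 0.0214 j [-0.233  0.168  1.874  0.     1.102 -1.866]
axes
 [[ 0.998 -0.002 -0.063]
 [ 0.063  0.     0.998]
 [-0.002 -1.     0.001]]
 shift tool now cm [ 0.01  2.84 -0.02]  in target frame cm [ 0.01  2.84 -0.02] rotvec [-0.03  0.01 -0.1 ]
```

View pics/c5.png

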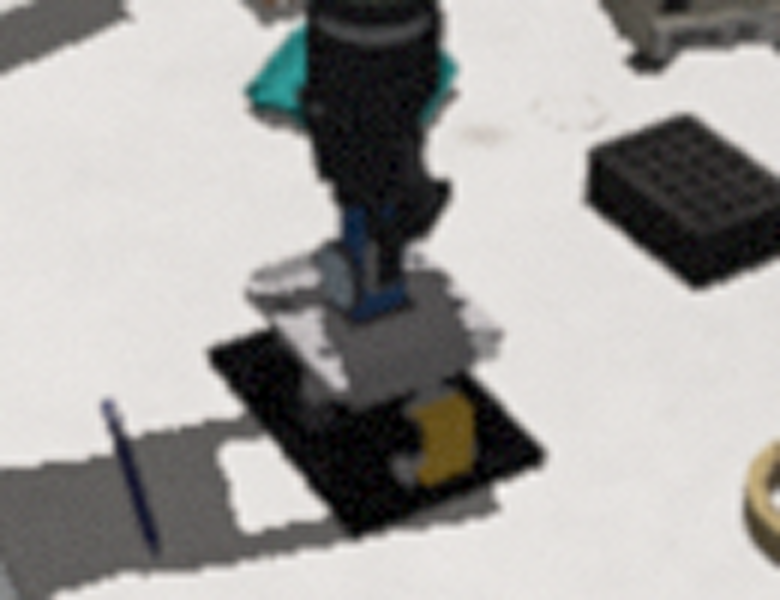

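The plate is level and centred over the base, with the near clip at crop (445,440). Pressing straight down in steps.

apply_moves(
  moves=[
    {"tx": 0, "ty": 0.4, "tz": 0, "wx": 0, "wy": 0, "wz": 0, "claw": -1},
    {"tx": 0, "ty": 0.4, "tz": 0, "wx": 0, "wy": 0, "wz": 0, "claw": -1},
    {"tx": 0, "ty": 0.3, "tz": 0, "wx": 0, "wy": 0, "wz": 0, "claw": -1},
    {"tx": 0, "ty": 0.3, "tz": 0, "wx": 0, "wy": 0, "wz": 0, "claw": -1},
    {"tx": 0, "ty": 0, "tz": 0, "wx": 0, "wy": 0, "wz": 0, "claw": -1},
  ],
)

```text
t: 8.35
eef_pos: [0.487, -0.0268, 0.0928]
tcp_rot: [0.707, 0.023, -0.021, -0.706]
ft_force: [1.4, 0.5, 0.3]
width: 0.0214
```

apply_moves(
  moves=[
    {"tx": 0, "ty": 0.3, "tz": 0, "wx": 0, "wy": 0, "wz": 0, "claw": -1},
    {"tx": 0, "ty": 0.3, "tz": 0, "wx": 0, "wy": 0, "wz": 0, "claw": -1},
    {"tx": 0, "ty": 0, "tz": 0, "wx": 0, "wy": 0, "wz": 0, "claw": -1},
  ],
)

```text
t: 8.65
eef_pos: [0.4867, -0.027, 0.0862]
tcp_rot: [0.707, 0.024, -0.022, -0.706]
ft_force: [2.1, -0.4, -0.1]
width: 0.0215
```

apply_moves(
  moves=[
    {"tx": 0, "ty": 0.2, "tz": 0, "wx": 0, "wy": 0, "wz": 0, "claw": -1},
    {"tx": 0, "ty": 0.2, "tz": 0, "wx": 0, "wy": 0, "wz": 0, "claw": -1},
    {"tx": 0, "ty": 0, "tz": 0, "wx": 0, "wy": 0, "wz": 0, "claw": -1},
  ],
)

```text
t: 8.95
eef_pos: [0.4839, -0.0259, 0.0799]
tcp_rot: [-0.706, -0.021, 0.023, 0.707]
ft_force: [3.5, 0.0, -12.0]
width: 0.0216
```

The rails are past the rollers: the clips now pull down about 8–10 N. Following them to home.

apply_moves(
  moves=[
    {"tx": 0, "ty": 0.2, "tz": 0, "wx": 0, "wy": 0, "wz": 0, "claw": -1},
    {"tx": 0, "ty": 0.15, "tz": 0, "wx": 0, "wy": 0, "wz": 0, "claw": -1},
    {"tx": 0, "ty": 0, "tz": 0, "wx": 0, "wy": 0, "wz": 0, "claw": -1},
    {"tx": 0, "ty": 0, "tz": 0, "wx": 0, "wy": 0, "wz": 0, "claw": -1},
  ],
)

```text
t: 9.35
eef_pos: [0.4852, -0.0259, 0.0779]
tcp_rot: [-0.706, -0.022, 0.022, 0.707]
ft_force: [3.4, 2.2, -8.1]
width: 0.0215
```

apply_moves(
  moves=[
    {"tx": 0.05, "ty": 0.15, "tz": 0, "wx": 0, "wy": 0, "wz": 0, "claw": -1},
    {"tx": 0, "ty": 0.1, "tz": 0, "wx": 0, "wy": 0, "wz": 0, "claw": -1},
    {"tx": 0, "ty": 0, "tz": 0, "wx": 0, "wy": 0, "wz": 0, "claw": -1},
  ],
)

```text
t: 9.65
eef_pos: [0.4862, -0.0258, 0.0773]
tcp_rot: [-0.706, -0.022, 0.022, 0.707]
ft_force: [-1.9, 3.6, 6.5]
width: 0.0214
```

It now bears on the balls: the force turned upward at TCP z 0.0773 (expected about 0.0767). I'll press slightly more, then release to about 55 mm.

apply_moves(
  moves=[
    {"tx": 0, "ty": 0.1, "tz": 0, "wx": 0, "wy": 0, "wz": 0, "claw": -1},
    {"tx": 0, "ty": 0, "tz": 0, "wx": 0, "wy": 0, "wz": 0, "claw": -1},
    {"tx": 0, "ty": 0, "tz": 0, "wx": 0, "wy": 0, "wz": 0, "claw": -1},
  ],
)

```text
t: 9.95
eef_pos: [0.4863, -0.0258, 0.0773]
tcp_rot: [-0.706, -0.022, 0.022, 0.707]
ft_force: [-4.8, 4.7, 12.2]
width: 0.0215
```

apply_moves(
  moves=[
    {"tx": 0, "ty": 0, "tz": 0, "wx": 0, "wy": 0, "wz": 0, "claw": 0.3},
    {"tx": 0, "ty": 0, "tz": 0, "wx": 0, "wy": 0, "wz": 0, "claw": 0.3},
    {"tx": 0, "ty": 0, "tz": 0, "wx": 0, "wy": 0, "wz": 0, "claw": 0.3},
    {"tx": 0, "ty": 0, "tz": 0, "wx": 0, "wy": 0, "wz": 0, "claw": 0.3},
    {"tx": 0, "ty": 0, "tz": 0, "wx": 0, "wy": 0, "wz": 0, "claw": 0.3},
    {"tx": 0, "ty": 0, "tz": 0, "wx": 0, "wy": 0, "wz": 0, "claw": 0.3},
  ],
)

```text
t: 10.55
eef_pos: [0.4859, -0.0265, 0.0746]
tcp_rot: [0.707, 0.022, -0.022, -0.707]
ft_force: [-0.1, 0.4, -0.2]
width: 0.0556
```

```bash
python3 -c "
from plan import *
go([.485,-.0265,.0765],3.6)
grab('side','side6')
a=load('side6')['frame'][195:295,230:360,::-1]
cv2.imwrite('pics/c6.png',cv2.resize(a,(780,600),interpolation=2))"
```

```text
t 10.55 pos [ 0.4859 -0.0265  0.0746] F [-0.13  0.37 -0.16] width 0.0556 j [-0.232  0.217  1.891 -0.     1.034 -1.866]
axes
 [[ 0.998 -0.    -0.063]
 [ 0.063 -0.     0.998]
 [-0.    -1.    -0.   ]]
 shift tool now cm [-0.09 -0.19  0.  ]  in target frame cm [-0.09 -0.19  0.  ] rotvec [ 0.    0.01 -0.02]
```

View pics/c6.png

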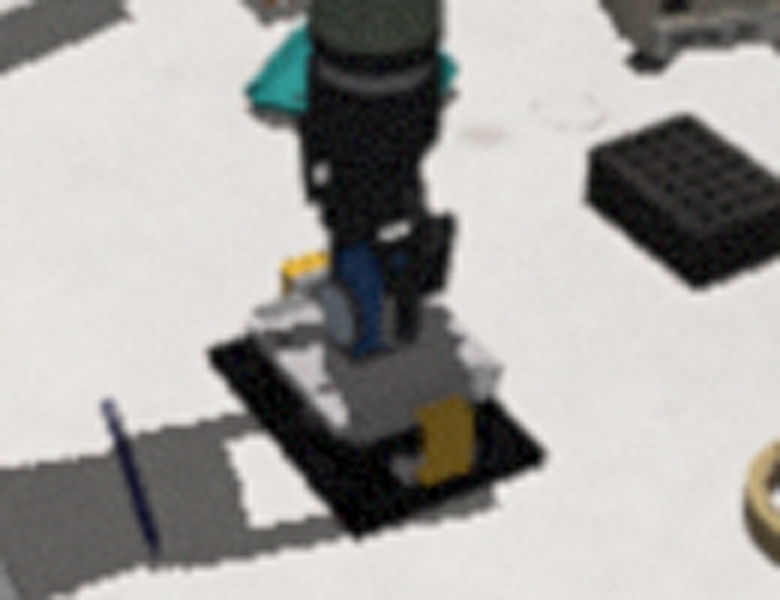

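The plate is seated below the clip tops and the fingers are clear on both sides. Retreating up, then to +y for a clear view.

apply_moves(
  moves=[
    {"tx": 0, "ty": -0.8, "tz": 0, "wx": 0, "wy": 0, "wz": 0, "claw": 0.3},
    {"tx": 0, "ty": -1.5, "tz": 0, "wx": 0, "wy": 0, "wz": 0, "claw": 0.3},
    {"tx": 0, "ty": -2, "tz": 0, "wx": 0, "wy": 0, "wz": 0, "claw": 0.3},
    {"tx": 0, "ty": -2, "tz": 0, "wx": 0, "wy": 0, "wz": 0, "claw": 0.3},
    {"tx": 0, "ty": -2, "tz": 0, "wx": 0, "wy": 0, "wz": 0, "claw": 0.3},
    {"tx": 0, "ty": -2, "tz": 0, "wx": 0, "wy": 0, "wz": 0, "claw": 0.3},
    {"tx": 0, "ty": -2, "tz": 0, "wx": 0, "wy": 0, "wz": 0, "claw": 0.3},
    {"tx": 0, "ty": -1.5, "tz": 0, "wx": 0, "wy": 0, "wz": 0, "claw": 0.3},
    {"tx": 0, "ty": 0, "tz": 2, "wx": 0, "wy": 0, "wz": 0, "claw": 0.3},
    {"tx": 0, "ty": 0, "tz": 3, "wx": 0, "wy": 0, "wz": 0, "claw": 0.3},
    {"tx": 0, "ty": 0, "tz": 3, "wx": 0, "wy": 0, "wz": 0, "claw": 0.3},
    {"tx": 0, "ty": 0, "tz": 3, "wx": 0, "wy": 0, "wz": 0, "claw": 0.3},
    {"tx": 0, "ty": 0, "tz": 3, "wx": 0, "wy": 0, "wz": 0, "claw": 0.3},
    {"tx": 0, "ty": 0, "tz": 3, "wx": 0, "wy": 0, "wz": 0, "claw": 0.3},
    {"tx": 0, "ty": 0, "tz": 3, "wx": 0, "wy": 0, "wz": 0, "claw": 0.3},
    {"tx": 0, "ty": 0, "tz": 3, "wx": 0, "wy": 0, "wz": 0, "claw": 0.3},
    {"tx": 0, "ty": 0, "tz": 3, "wx": 0, "wy": 0, "wz": 0, "claw": 0.3},
    {"tx": 0, "ty": 0, "tz": 2, "wx": 0, "wy": 0, "wz": 0, "claw": 0.3},
    {"tx": 0, "ty": 0, "tz": 0, "wx": 0, "wy": 0, "wz": 0, "claw": 0.3},
  ],
)

```text
t: 12.5
eef_pos: [0.4679, 0.2552, 0.2133]
tcp_rot: [-0.706, -0.024, 0.023, 0.707]
ft_force: [0.2, -0.0, -0.0]
width: 0.0554
```

```bash
python3 -c "
from plan import *
go([.485,-.0265,.0765],3.6)
S=grab('side','side7');T=grab('top','top7')
for n,d in(('side',S),('top',T)):
    C=cloud(d);hsv=cv2.cvtColor(d['frame'],cv2.COLOR_RGB2HSV)
    r=np.hypot(C[...,0]-.485,C[...,1]+.028)
    b=(r<.04)&(C[...,2]>.107)&(C[...,2]<.135)
    if b.sum(): print(n,'blocktop',C[b].mean(0).round(4),np.percentile(C[b][:,2],[10,50,90]).round(4),b.sum(),'exp z .1187')
    p=(r<.062)&(r>.035)&(C[...,2]>.04)&(C[...,2]<.075);P=C[p]
    A=np.c_[P[:,:2]-[.485,-.027],np.ones(len(P))];q=np.linalg.lstsq(A,P[:,2],rcond=None)[0];print(' plate z',q[2].round(4),'exp .0547 tilt',np.degrees(q[:2]).round(2),len(P))
    o=cv2.inRange(hsv,(5,150,90),(16,255,255))>0; o&=(abs(C[...,0]-.43)<.05)&(abs(C[...,1]+.32)<.05); print(' filter',C[o].mean(0).round(4))
    d0=load(n+'0');C0=cloud(d0);h0=cv2.cvtColor(d0['frame'],cv2.COLOR_RGB2HSV);o=cv2.inRange(h0,(5,150,90),(16,255,255))>0; o&=(abs(C0[...,0]-.43)<.05)&(abs(C0[...,1]+.32)<.05); print(' filter0',C0[o].mean(0).round(4))
a=S['frame'][195:295,230:360,::-1];b=T['frame'][180:280,270:400,::-1]
cv2.imwrite('pics/c7.png',np.vstack([cv2.resize(a,(390,300),interpolation=2),cv2.resize(b,(390,300),interpolation=2)]))"
```

```text
t 12.5 pos [0.4679 0.2552 0.2133] F [ 0.17 -0.03 -0.04] width 0.0554 j [ 3.370e-01  1.330e-01  1.666e+00  1.000e-03  1.343e+00 -1.301e+00]
axes
 [[ 0.998  0.001 -0.067]
 [ 0.067  0.001  0.998]
 [ 0.001 -1.     0.001]]
 shift tool now cm [ -0.18  13.66 -28.24]  in target frame cm [ -0.07  13.68 -28.23] rotvec [-0.05  0.21  0.03]
side blocktop [ 0.4846 -0.0308  0.1156] [0.1098 0.1165 0.1188] 58 exp z .1187
 plate z 0.0537 exp .0547 tilt [ 0.41 -0.3 ] 337
 filter [ 0.4274 -0.3232  0.0693]
 filter0 [ 0.4293 -0.3223  0.0744]
top blocktop [ 0.4839 -0.0263  0.1164] [0.1114 0.1165 0.1209] 55 exp z .1187
 plate z 0.0541 exp .0547 tilt [-0.09 -0.07] 462
 filter [ 0.4325 -0.3171  0.0841]
 filter0 [ 0.433  -0.3177  0.0826]
```

View pics/c7.png

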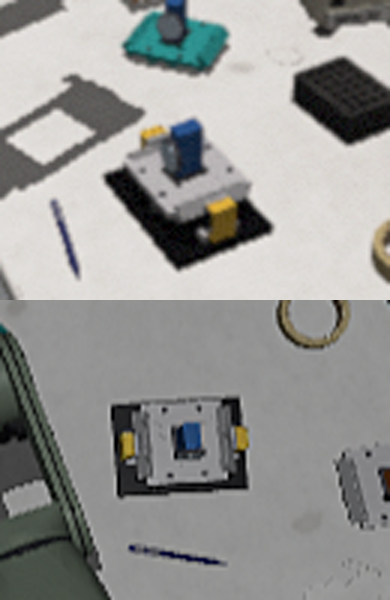

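The plate sits level on the base, with the mirror on the −x side and both clips over the rails (top view, crop (127,443) and (242,437)). The filter plate is unmoved and the robot is clear. Handing in.

```bash
python3 -c "
from station import job
print(job.finish_job())"
```

```text
the job is handed in; nothing more can be done
None
```

The mirror plate is on the three-ball base, home under both yellow clips. I gripped it by the blue handle (21.3 mm measured), turned it about 26°, and set it down with its mirror on the single-ball side. I pressed it straight down until the clips pulled it in, then opened to 55 mm and backed away. The job was handed in at about 12.6 s of the 34 s allowed.

- **Seating:** plate top measured 53.7 mm (side) and 54.1 mm (top), against 54.7 mm expected. Both cameras read the bench 1–2 mm low. The fitted tilt was 0.5° or less.
- **Clips:** about 8 N downward pull appeared once the rails passed the rollers, then firm upward contact at the bottom. The last pictures show both clips over the rails.
- **Filter plate and robot:** the filter plate matched its first position within 1 mm in the top view, and the robot was touching nothing (near-zero wrist force).
- **Disagreements:** the two cameras differed by about 3–5 mm in y, which also showed in the final handle position (−0.031 against −0.026 m). I relied on each camera's own difference between plate and base. The handle-top median read about 2 mm below nominal, and the filter plate's side-view reading shifted 2 mm in x and 5 mm in height while the top view did not.
- **Refused call:** my first move call was refused, probably because some rows left out keys. It moved nothing.

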